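Close the lamp controller and hold its reset button down with the reset pin

ROBOT

A 6-joint arm with a two-finger parallel gripper is mounted at the origin on a cart in front of the work surface, level with it; the furniture and walls round the work are solid. World frame = base frame: x ahead of the robot, y to its left, z up, the work surface at z = 0. Lengths are in m, angles in rad, forces in N, time in s.
With the tool pointing down it reaches from about 0.425 to 0.95 m from the base axis. Payload 3.5 kg.
Tool frame: the origin (TCP) lies midway between the tips of the shut fingers; the grasp point (between the pads) lies 19 mm behind it; z points along the fingers, y is the line along which they close (so a half turn about z gives the same grasp; the last joint's range is limited). The gripper opens to 85 mm and grips with 20 to 120 N. Pads are 22 mm wide; open, the fingers measure 114 mm over their backs; the gripper's body (76 mm by 85 mm) begins 54 mm behind the grasp point. The pads swing forward as they close: fully open they stand 13 mm farther back than shut.
Start: joints at [-1.321, 0.286, 1.577, -0, 1.279, -0.15], TCP at [0.263, -0.622, 0.202] pointing down, gripper open.
Joint ranges: [-2.77, 2.77], [-0.9, 2.22], [0.21, 2.48], [-1.53, 4.67], [0.24, 2.81], [-2.84, 2.84]. Speed limits (rad/s): [2.79, 2.79, 3.14, 3.14, 3.14, 3.14].

INTERFACE

Orientations are given as a 3x3 rotation matrix whose columns are the frame's x, y, z axes.
In Python, from bench import readout, eyes, bot gives the robot as it stands. The module is installed in compiled form; this text tells all that it offers.
- The arm moves only by the shell command python3 -m inch 'ROWS'. ROWS is JSON, a list of rows, each a list of 7 numbers: the closure, from -1 (fully open) to 1 (shut), then the shift along the tool's x, y, z in units of 40 mm (1.0 is 40 mm), then the turn, a rotation vector about the tool's x, y, z in units of 6 degrees (1.0 is 6 degrees). In form: [[fingers, dx, dy, dz, ax, ay, az], ...]. A call has 1 to 20 rows; each row is the pose to reach, as a shift and turn from the pose commanded when the call began, along the tool's axes at that moment; what a row does not reach only later rows make up. A row lasts 1/12 s, in which the tool goes at most 41.7 mm and 7.16 degrees, less where a joint would pass 70% of its speed; a pose out of reach is approached as far as the arm can. A call with a gripper value outside its range is refused whole. The fingers move at their own pace and stop on an object; the grip force is fixed at half the most. Time passes only in rows, so rows that repeat a pose let the fingers close. It gives the time, the measured TCP pose, the force, the opening and the grip force at its end, in the units of the state.
- readout.get_obs(): the state, without advancing time (a new reading comes with each control period).
- eyes.get_image(name): name is "side" or "top"; returns a dict with "pixels" (420x560x3 uint8, blue, green, red), "depth" (420x560 float32, m along the optical axis (not along the pixel's ray), 0 where there is no reading), "fx", "fy", "cx", "cy" (pixels), "R" (3x3) and "t" (3): a world point X has camera coordinates R X + t. Camera axes: x right, y down, z forward; pixel columns grow to the right and rows downward; lengths in m; the calibration is good to about 2 mm. A picture is of the moment at which its call begins.
- bot.finish_job(): hands the job in; it is judged then, once.
Trained networks look in a picture, given as the dict that the camera call returned (one of the last four; its "shot" number tells which), for a name from the list of things; names that differ only in an ending like _2 or _b are one class to them, and where a whole thing is asked for, a point or a joint stands for the part that bears it (a point fixed in the world has none). Each returns a list of dicts, best first, with "confidence" (0 to 1); they miss things now and then, are a little off and sometimes report something else, mostly with a low value. They report only what shows in the picture. A call takes as long as a camera call.
- eyes.cut_out(thing, picture): "pixels" (420x560 bool, what is visible of it).
- eyes.tip_of(thing, picture): "xyz" ([x, y, z] in m, in the coordinates of the camera as it stood for that picture, good to about 4 mm: a listed point, or the origin of a listed thing).
The state is a dict: "t": time; "joint_pos": joint angles; "dq": joint speeds; "tau": joint torques, N m; "position": TCP position; "tool_rot": TCP orientation; "ft_force": force on the tool from outside, world axes, zero at the start; "torque": the same for the moment, N m; "opening": finger opening in m; "grip_force": force on a finger pad.
Only numpy, scipy, OpenCV 4.12 (cv2) and the standard library are available. Lean on these libraries where they do the work, as an engineer would, in place of code of your own. Each camera call takes 0.05 s, during which the arm holds its last target. There are 200 camera calls.

TASK

Close the hinged cover of the grey lamp controller until the two halves of its case meet edge to edge. Then take the red-handled reset pin out of the wooden rack, reach its steel tip through the round hole in the closed cover and press the recessed reset button fully down, and finish while still gripping the pin and holding the button down with it. Leave the blue-handled awl standing in the rack, and do not knock the objective and the eyepiece about.

Things in the scene. Friction and masses are not known exactly. Their poses are not given: they have to be found in the camera images.
- controller: lower half of the controller case, fixed to the bench: an open grey box 110 (x) x 140 (y) x 28 mm high, walls 3 mm. Origin: centre of its underside, on the bench. Its x axis points from the front (free edge of the cover) to the hinge side, y along the hinge, z up.
- cover (a joint): hinge of the upper half of the case (the cover), rad: 0 is closed, edge to edge, case 46 mm high over all; it grows as the cover's front edge swings up and back (1.57 = standing straight up); starts between 0.9 and 1.4. The hinge is stiff: the cover stays wherever it is left and needs only about 2 N at its front edge, so a push on its outer (back) face near the front edge, forwards and down, closes it.
- cover_hinge (a point): centre of the hinge axis, on the rim of the lower half: 55 mm along +x of the controller, 28 mm above the bench.
- cover_edge (a point): middle of the cover's front edge at its outer face; moves with the cover. It lies 110 mm from the hinge line along the cover and 18 mm from it across the cover's thickness. The cover is an inverted tray 110 x 140 x 18 mm with a 3 mm top.
- hole (a point): centre of the round 14 mm through-hole in the cover, at its outer face; moves with the cover. It is ringed in white, lies 55 mm from the hinge line and 20 mm to the controller's +y side of the middle. Cover closed, it is 46 mm above the bench, straight above the button.
- reset_button (a joint): travel of the reset button, m: 0 is up, 0.005 fully down; a spring button that needs 1.5 N to start and 5 N to be fully down, and comes up again when released.
- button_top (a point): centre of the top of the yellow reset button, a disc 16 mm across on the lower half, under the hole; unpressed its top is 22 mm above the bench, so 24 mm below the outer face of the closed cover.
- rack: wooden tool rack, a block 45 (x) x 115 (y) x 60 mm high, fixed. Origin: centre of its underside; the two tools hang in 10 mm holes 32 mm to either side of its centre along its y axis. Either tool may be in either hole.
- reset_pin: red-handled reset pin, 112 mm long, 50 g. Origin: the centre of its flat steel tip; its z axis points from the tip up the handle. The steel shaft is 6 mm thick and 50 mm long; the round handle above it is 16 mm thick and 62 mm long, with a 19 mm collar at its lower end that rests on the rack, so that the pin hangs upright with its tip 10 mm above the bench; lift it 50 mm and more to draw it out.
- reset_pin_grip (a point): centre of the reset pin's red handle, 81 mm above its tip and 31 mm below its top.
- awl_grip (a point): centre of the handle of the blue-handled awl in the other hole, of the same outer size as the reset pin but with a sharp point; its top stands 122 mm above the bench. To be left alone.
- objective_mid (a point): centre of a loose white microscope objective, 29 mm across, 46 mm high, standing on the bench. To be left alone.
- eyepiece_mid (a point): centre of a loose black eyepiece, 35 mm across, 42 mm high, standing on the bench. To be left alone.

How it is judged:
By the outcome, as a careful person would: the job done as asked, in the order asked, and still so for the second after the job is handed in, while the arm keeps its last pose, push and grip.
It also fails if it takes over 61 s, if anything falls off the work surface, if the arm or the gripper's body presses on something with over 40 N, if the wrist force passes 120 N, or if a joint passes its speed limit or range.

## Working session

There is one attempt and no reset: what is moved stays moved. The work goes in short steps, Python scripts to look and compute and a shell command to move; the robot and the scene stay as the last step left them, time stands still between calls to the robot, and variables do not carry over. Pictures are saved under pics/ and viewed, at most 13 in all, crops included, and the job is handed in when it is done.

```bash
mkdir -p pics; cat > h.py <<'E'
import numpy as np, cv2
from bench import readout, eyes, bot
def world(p,xyz): return p["R"].T@(np.array(xyz)-p["t"])
def find(p,n):
    return [(round(d["confidence"],2),np.round(world(p,d["xyz"]),4).tolist()) for d in eyes.tip_of(n,p)[:2]]
def state():
    o=readout.get_obs(); print("t",o["t"],"pos",np.round(o["position"],4),"F",np.round(o["ft_force"],2),"op",o["opening"],"g",o["grip_force"]); print(np.round(o["tool_rot"],4).tolist(), np.round(o["joint_pos"],3)); return o
E
python3 - <<'E'
from h import *
state()
for v in("side","top"):
    p=eyes.get_image(v); cv2.imwrite(f"pics/{v}0.png",p["pixels"])
    print(v,p["fx"],p["cx"],p["cy"],np.round(-p["R"].T@p["t"],3),np.round(p["R"],3).tolist())
    for n in["controller","cover_hinge","cover_edge","hole","button_top","rack","reset_pin","reset_pin_grip","awl_grip","objective_mid","eyepiece_mid"]: print(n,find(p,n))
E
```

```text
t 0.0 pos [ 0.2625 -0.6211  0.2009] F [ 0.4  -0.66  0.2 ] op 0.08526948482244374 g 0.0
[[0.9212, 0.3892, -0.0006], [0.3892, -0.9211, 0.0023], [0.0004, -0.0024, -1.0]] [-1.321  0.287  1.578 -0.     1.279 -0.15 ]
side 413.9219914307923 277.02682350767054 214.94938740431303 [ 0.586 -0.846  0.579] [[0.998, 0.063, -0.014], [0.017, -0.463, -0.886], [-0.062, 0.884, -0.463]]
controller [(0.92, [0.5692, 0.0821, 0.0001])]
cover_hinge [(0.63, [0.6191, 0.079, 0.0252])]
cover_edge [(0.92, [0.5825, 0.0847, 0.1296]), (0.38, [0.5696, 0.107, 0.0224])]
hole [(0.69, [0.614, 0.0992, 0.0871])]
button_top [(0.4, [0.5686, 0.1072, 0.0221])]
rack [(0.76, [0.5257, -0.1815, -0.0025]), (0.27, [0.6142, 0.3747, 0.0192])]
reset_pin []
reset_pin_grip [(0.54, [0.5197, -0.2155, 0.0924])]
awl_grip [(0.75, [0.537, -0.1516, 0.0917]), (0.47, [0.584, 0.0842, 0.1317])]
objective_mid []
eyepiece_mid [(0.57, [0.4722, 0.3788, 0.018])]
top 515.276708650025 292.77291337882485 208.5922462754791 [0.362 0.056 1.216] [[0.005, -1.0, -0.012], [-0.989, -0.004, -0.146], [0.145, 0.013, -0.989]]
controller [(0.93, [0.5698, 0.0825, 0.0006])]
cover_hinge [(0.89, [0.6245, 0.0749, 0.028]), (0.22, [0.6096, 0.0978, 0.0847])]
cover_edge [(0.59, [0.5768, 0.0799, 0.1327])]
hole [(0.97, [0.6106, 0.0988, 0.0826])]
button_top [(0.61, [0.5729, 0.105, 0.0259])]
rack [(0.82, [0.5265, -0.1832, 0.0]), (0.29, [0.6142, 0.0953, 0.0815])]
reset_pin [(0.44, [0.52, -0.212, 0.011])]
reset_pin_grip [(0.68, [0.5216, -0.2108, 0.0902])]
awl_grip [(0.63, [0.5363, -0.1541, 0.0945])]
objective_mid [(0.43, [0.6112, 0.3749, 0.0227]), (0.36, [0.4735, 0.3776, 0.0195])]
eyepiece_mid [(0.71, [0.4724, 0.3759, 0.0241])]
```

```bash
python3 -c "
import cv2,numpy as np
a=cv2.imread('pics/side0.png');b=cv2.imread('pics/top0.png')
cv2.imwrite('pics/a0.png',cv2.resize(np.vstack([a,b]),(400,600)) )"
```

```text
(no output)
```

View pics/side0.png

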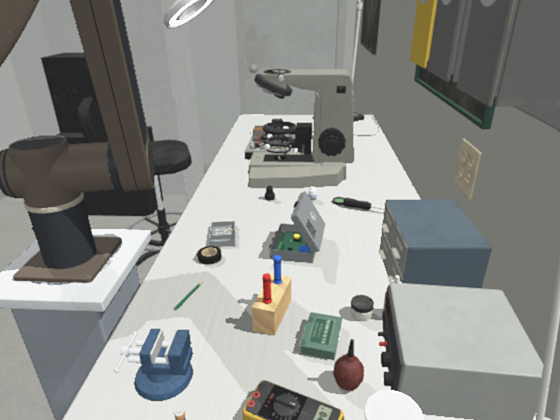

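View pics/top0.png

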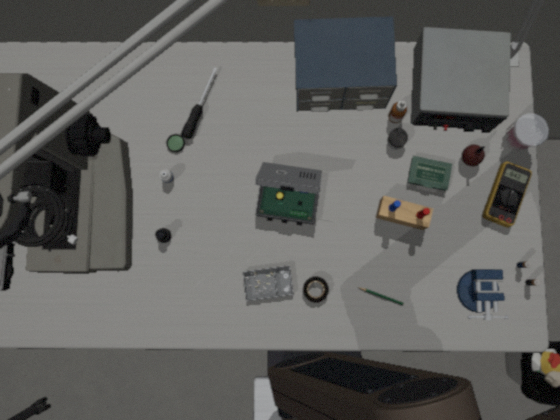

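The side view shows the open controller at about (295,235), the red pin at (267,288) and the blue awl at (278,268). The top view shows the controller at (288,200) and the rack at (405,213), with red at (425,212) and blue at (396,205). I'll move above the cover's front edge with the fingers shut, turning the tool so it suits the pin grasp later.

```bash
python3 -m inch '[[1,14.36,-13,0.2,0,0,-8.75],[1,14.36,-13,0.2,0,0,-8.75],[1,14.36,-13,0.2,0,0,-8.75],[1,14.36,-13,0.2,0,0,-8.75],[1,14.36,-13,0.2,0,0,-8.75],[1,14.36,-13,0.2,0,0,-8.75],[1,14.36,-13,0.2,0,0,-8.75],[1,14.36,-13,0.2,0,0,-8.75],[1,14.36,-13,0.2,0,0,-8.75],[1,14.36,-13,0.2,0,0,-8.75],[1,14.36,-13,0.2,0,0,-8.75],[1,14.36,-13,0.2,0,0,-8.75],[1,14.36,-13,0.2,0,0,-8.75],[1,14.36,-13,0.2,0,0,-8.75],[1,14.36,-13,0.2,0,0,-8.75],[1,14.36,-13,0.2,0,0,-8.75],[1,14.36,-13,0.2,0,0,-8.75],[1,14.36,-13,0.2,0,0,-8.75],[1,14.36,-13,0.2,0,0,-8.75],[1,14.36,-13,0.2,0,0,-8.75]]'
python3 - <<'E'
from h import *
o=state()
p=eyes.get_image("side")
for n in("cover_edge","cover_hinge","hole","controller"): print(n,find(p,n))
cv2.imwrite("pics/side1.png",cv2.resize(p["pixels"][150:350,180:440],None,fx=3,fy=3))
E
```

```text
t: 2.87
position: [0.5906, 0.0852, 0.1944]
tool_rot: [[0.247, 0.969, 0.001], [0.969, -0.247, 0.002], [0.002, 0.001, -1.0]]
ft_force: [-0.8, -0.9, 0.4]
opening: 0.0003
grip_force: 0.0
t 2.8667 pos [0.5906 0.0852 0.1944] F [-0.78 -0.92  0.41] op 0.0002734129144894219 g 0.0
[[0.2471, 0.969, 0.001], [0.969, -0.2471, 0.0016], [0.0018, 0.0006, -1.0]] [-0.027  0.122  1.783  0.002  1.235  0.222]
cover_edge [(0.89, [0.5816, 0.0846, 0.128]), (0.34, [0.6253, 0.0744, 0.028])]
cover_hinge [(0.83, [0.6233, 0.0728, 0.0302])]
hole [(0.7, [0.6154, 0.1002, 0.086])]
controller [(0.76, [0.5686, 0.0842, -0.0011])]
```

View pics/side1.png

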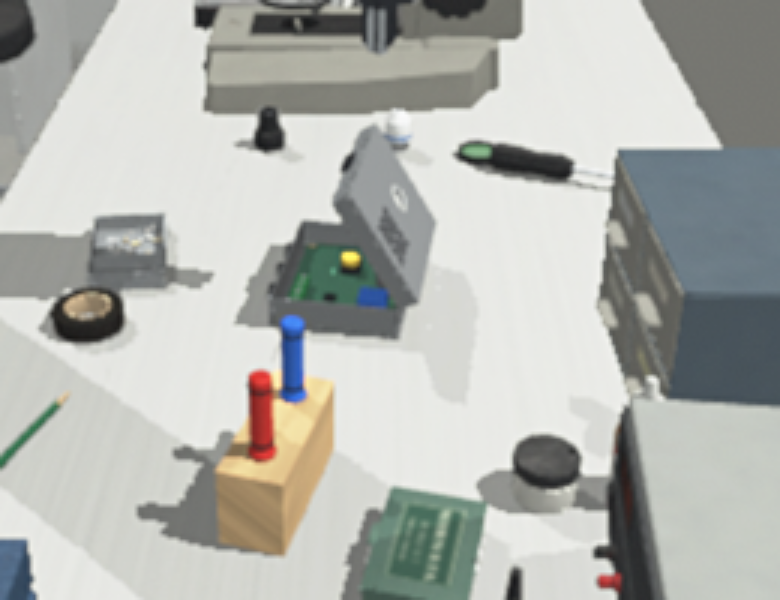

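The cover is still up with its edge at crop (375,130), and the fingers are above it. I'll push its edge forward and down along the arc.

```bash
python3 -m inch '[[1,0,0,0.6,0,0,0],[1,0,0,1.1,0,0,0],[1,0,0,1.4,0,0,0],[1,0,0,1.58,0,0,0],[1,-0.04,-0.25,1.7,0,0,0],[1,-0.09,-0.5,1.86,0,0,0],[1,-0.13,-0.73,2.05,0,0,0],[1,-0.17,-0.95,2.3,0,0,0],[1,-0.2,-1.15,2.55,0,0,0],[1,-0.23,-1.33,2.8,0,0,0],[1,-0.25,-1.45,3.05,0,0,0],[1,-0.27,-1.55,3.3,0,0,0],[1,-0.28,-1.6,3.45,0,0,0],[1,-0.28,-1.65,3.6,0,0,0],[1,-0.28,-1.65,3.6,0,0,0]]'
python3 - <<'E'
from h import *
p=eyes.get_image("side")
for n in("cover_edge","hole"): print(n,find(p,n))
cv2.imwrite("pics/side2.png",cv2.resize(p["pixels"][150:350,180:440],None,fx=3,fy=3))
E
```

```text
t: 4.37
position: [0.5217, 0.0867, 0.0488]
tool_rot: [[0.252, 0.968, -0.003], [0.968, -0.252, 0.0], [-0.001, -0.003, -1.0]]
ft_force: [-0.4, -0.0, -1.1]
opening: 0.0001
grip_force: 0.0
cover_edge [(0.69, [0.5789, 0.0837, 0.129])]
hole [(0.93, [0.6116, 0.1005, 0.0861]), (0.17, [0.5363, -0.1557, 0.0909])]
```

View pics/side2.png

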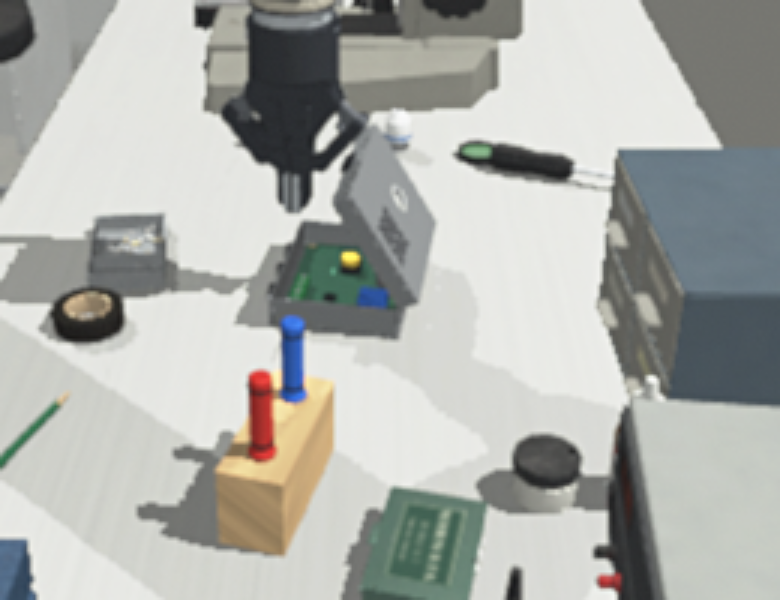

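The cover did not move. The fingers now sit in front of it at crop (293,205), so they passed ahead of the edge on the way down. I'll go up, move further behind the edge, and descend behind its outer face.

```bash
python3 -m inch '[[1,0,0,-1,0,0,0],[1,0,0,-2,0,0,0],[1,0,0,-3,0,0,0],[1,0,0,-4,0,0,0],[1,0,0,-4,0,0,0],[1,0.2,1.2,-4,0,0,0],[1,0.41,2.41,-4,0,0,0],[1,0.41,2.41,-4,0,0,0],[1,0.41,2.41,-4,0,0,0],[1,0.41,2.41,-4,0,0,0],[1,0.41,2.41,-3,0,0,0],[1,0.41,2.41,-2.2,0,0,0],[1,0.41,2.41,-1.8,0,0,0],[1,0.41,2.41,-1.5,0,0,0],[1,0.41,2.41,-1.4,0,0,0],[1,0.41,2.41,-1.4,0,0,0]]'
python3 - <<'E'
from h import *
p=eyes.get_image("side")
for n in("cover_edge","hole"): print(n,find(p,n))
cv2.imwrite("pics/side3.png",cv2.resize(p["pixels"][150:350,180:440],None,fx=3,fy=3))
E
```

```text
t: 5.85
position: [0.6194, 0.0784, 0.106]
tool_rot: [[0.252, 0.968, -0.001], [0.968, -0.252, 0.0], [-0.0, -0.001, -1.0]]
ft_force: [0.0, -0.0, 1.0]
opening: -0.0001
grip_force: 0.0
cover_edge [(0.62, [0.5822, 0.0821, 0.1299])]
hole [(0.9, [0.6142, 0.1006, 0.0872])]
```

View pics/side3.png

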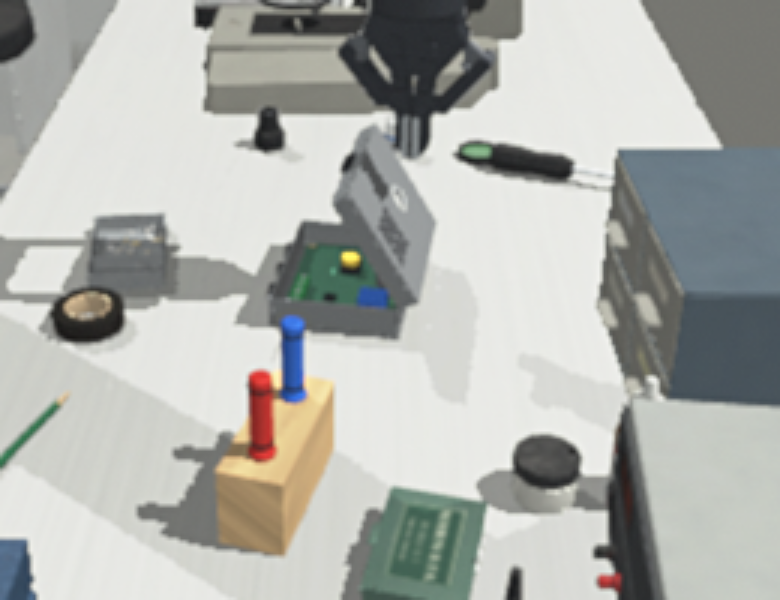

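The fingers look higher or farther away than the reported TCP. I'll measure them with depth.

```bash
python3 - <<'E'
from h import *
for v in("side","top"):
    p=eyes.get_image(v); f,cx,cy=p["fx"],p["cx"],p["cy"]
    c=p["R"]@np.array([.6194,.0784,.106])+p["t"]; print(v,"TCP px",f*c[0]/c[2]+cx,f*c[1]/c[2]+cy,c[2])
    if v=="side":
        for r in range(185,222,3):
            print(r,[(u,*np.round(p["R"].T@(p["depth"][r,u]*np.array([(u-cx)/f,(r-cy)/p["fy"],1])-p["t"]),3)) for u in(313,317,321)],p["pixels"][r,317])
    for n in("reset_pin_grip","rack","awl_grip"): print(find(p,n))
    cv2.imwrite(f"pics/{v}4.png",cv2.resize(p["pixels"][120:270,200:400] if v=="top" else p["pixels"][150:250,250:400],None,fx=4,fy=4))
print(p["fy"],f)
E
```

```text
side TCP px 316.2220095685679 211.7268258114756 1.0341458591532042
185 [(313, np.float64(0.609), np.float64(0.068), np.float64(0.183)), (317, np.float64(0.619), np.float64(0.07), np.float64(0.182)), (321, np.float64(0.628), np.float64(0.065), np.float64(0.185))] [43 40 38]
188 [(313, np.float64(0.61), np.float64(0.075), np.float64(0.172)), (317, np.float64(0.619), np.float64(0.071), np.float64(0.174)), (321, np.float64(0.629), np.float64(0.072), np.float64(0.174))] [71 70 66]
191 [(313, np.float64(0.61), np.float64(0.076), np.float64(0.164)), (317, np.float64(0.619), np.float64(0.071), np.float64(0.166)), (321, np.float64(0.629), np.float64(0.071), np.float64(0.166))] [75 74 71]
194 [(313, np.float64(0.61), np.float64(0.077), np.float64(0.155)), (317, np.float64(0.62), np.float64(0.071), np.float64(0.158)), (321, np.float64(0.629), np.float64(0.069), np.float64(0.159))] [81 80 76]
197 [(313, np.float64(0.61), np.float64(0.073), np.float64(0.149)), (317, np.float64(0.62), np.float64(0.067), np.float64(0.152)), (321, np.float64(0.63), np.float64(0.072), np.float64(0.15))] [80 79 76]
20
[... 1352 characters left out ...]
(0.108), np.float64(0.072)), (321, np.float64(0.635), np.float64(0.138), np.float64(0.057))] [158 157 153]
221 [(313, np.float64(0.612), np.float64(0.077), np.float64(0.08)), (317, np.float64(0.623), np.float64(0.099), np.float64(0.068)), (321, np.float64(0.634), np.float64(0.123), np.float64(0.056))] [158 158 154]
[(0.67, [0.5189, -0.2171, 0.0925])]
[(0.91, [0.5245, -0.1786, -0.0033]), (0.3, [0.5162, -0.2162, 0.0879])]
[(0.66, [0.538, -0.1513, 0.0919])]
top TCP px 289.4965733012738 166.43843104876274 1.135631119008249
[(0.49, [0.5219, -0.2102, 0.0911])]
[(0.69, [0.5262, -0.1846, 0.0021]), (0.62, [0.4737, 0.3793, 0.0202])]
[(0.58, [0.5346, -0.1522, 0.0937])]
515.276708650025 515.276708650025
```

View pics/top4.png

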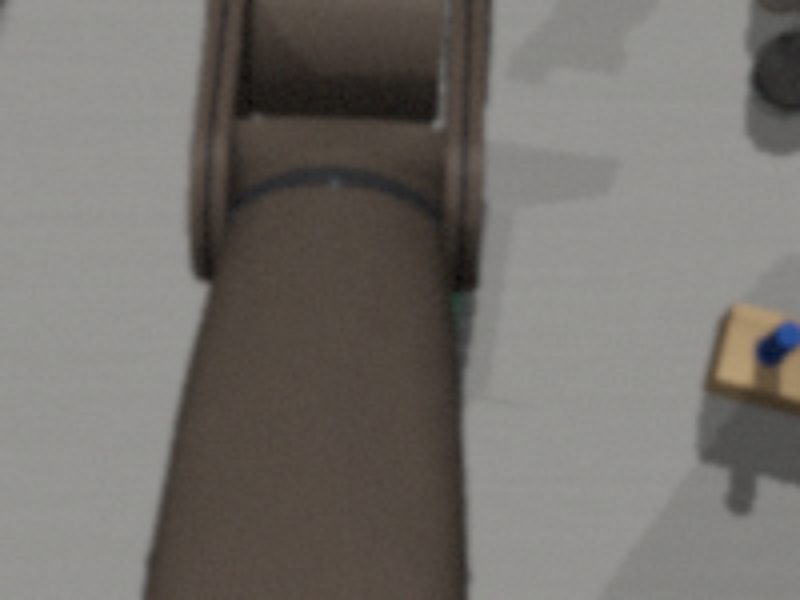

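The visible fingertips end about 31 mm above the reported TCP: depth gives a tip z of about 0.137 against 0.106 reported, while x and y agree. That explains the miss. The arm hides the controller in the top picture. I'll allow for a +31 mm tip height and push now.

```bash
python3 -m inch '[[1,0,0,0.4,0,0,0],[1,0,0,0.75,0,0,0],[1,0,0,0.8,0,0,0],[1,0,0,0.8,0,0,0],[1,-0.03,-0.18,0.8,0,0,0],[1,-0.06,-0.36,0.8,0,0,0],[1,-0.09,-0.55,0.85,0,0,0],[1,-0.13,-0.75,0.93,0,0,0],[1,-0.16,-0.95,1.01,0,0,0],[1,-0.19,-1.12,1.18,0,0,0],[1,-0.22,-1.3,1.38,0,0,0],[1,-0.25,-1.46,1.58,0,0,0],[1,-0.27,-1.57,1.8,0,0,0],[1,-0.29,-1.68,2.05,0,0,0],[1,-0.3,-1.73,2.2,0,0,0],[1,-0.3,-1.73,2.3,0,0,0],[1,-0.3,-1.73,2.3,0,0,0]]'
python3 - <<'E'
from h import *
p=eyes.get_image("side")
for n in("cover_edge","hole"): print(n,find(p,n))
cv2.imwrite("pics/side5.png",cv2.resize(p["pixels"][150:350,180:440],None,fx=3,fy=3))
E
```

```text
t: 7.82
position: [0.5489, 0.0841, 0.0168]
tool_rot: [[0.251, 0.968, -0.007], [0.968, -0.251, -0.0], [-0.002, -0.006, -1.0]]
ft_force: [-11.0, 0.6, 23.2]
opening: 0.0001
grip_force: 11.3
cover_edge [(0.72, [0.5154, 0.0948, 0.0453])]
hole [(0.6, [0.5731, 0.1042, 0.0458])]
```

View pics/side5.png

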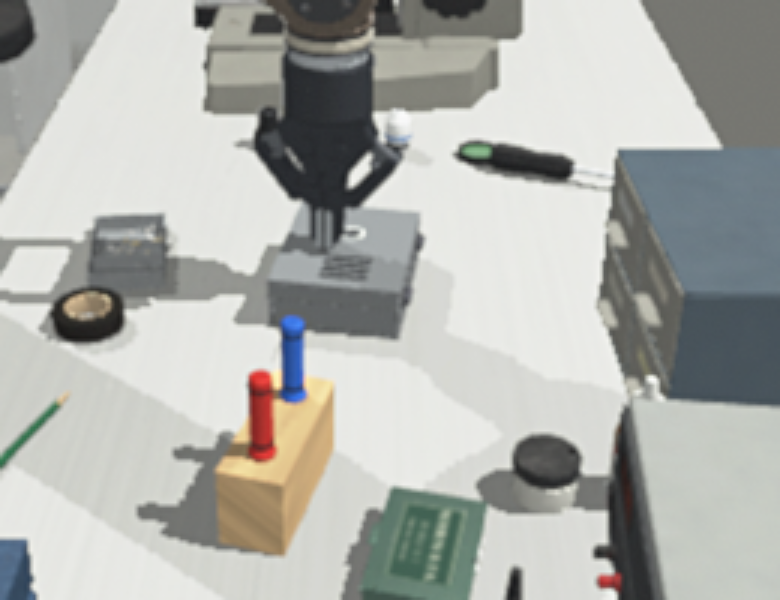

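The cover is down flat, with its ring at crop (352,232) and a push of about 23 N. Next I'll raise, open the fingers, go above the red pin and look.

```bash
python3 -m inch '[[1,0,0,-1,0,0,0],[1,0,0,-2,0,0,0],[1,0,0,-3,0,0,0],[1,0,0,-4.5,0,0,0],[1,0,0,-4.5,0,0,0],[-1,-7.37,1.14,-4.5,0,0,0],[-1,-7.37,1.14,-4.5,0,0,0],[-1,-7.37,1.14,-4.5,0,0,0],[-1,-7.37,1.14,-4.5,0,0,0],[-1,-7.37,1.14,-4.5,0,0,0],[-1,-7.37,1.14,-4.5,0,0,0],[-1,-7.37,1.14,-4.5,0,0,0],[-1,-7.37,1.14,-4.5,0,0,0],[-1,-7.37,1.14,-4.5,0,0,0],[-1,-7.37,1.14,-4.5,0,0,0],[-1,-7.37,1.14,-4.5,0,0,0],[-1,-7.37,1.14,-4.5,0,0,0]]'
python3 - <<'E'
from h import *
o=state()
for v in("side","top"):
    p=eyes.get_image(v); f,cx,cy=p["fx"],p["cx"],p["cy"]
    for n in("cover_edge","hole","reset_pin_grip","controller"): print(v,n,find(p,n))
    def cloud(m):
        r,c=np.nonzero(m&(p["depth"]>0)); d=p["depth"][r,c]
        return (np.c_[(c-cx)/f*d,(r-cy)/f*d,d]-p["t"])@p["R"]
    b,g,r=[p["pixels"][...,i].astype(int) for i in range(3)]
    P=cloud((r>110)&(g<70)&(b<70)); P=P[(abs(P[:,0]-.52)<.03)&(abs(P[:,1]+.213)<.03)]
    if len(P): print("red",len(P),P.mean(0),P.min(0),P.max(0))
    for d in eyes.cut_out("controller",p)[:1]:
        Q=cloud(d["pixels"]); Q=Q[(Q[:,2]>.038)&(Q[:,2]<.055)]; print("lid",len(Q),Q.mean(0),cv2.minAreaRect((Q[:,:2]*1000).astype(np.float32)))
    # gripper lowest points
    M=cloud(np.ones_like(p["depth"],bool)); M=M[(abs(M[:,0]-o["position"][0])<.07)&(abs(M[:,1]-o["position"][1])<.025)&(M[:,2]>.14)]
    if len(M): print("gripper min z",M[:,2].min(),np.percentile(M[:,2],2),M.min(0),M.max(0))
    cv2.imwrite(f"pics/{v}6.png",p["pixels"])
E
```

```text
t: 9.38
position: [0.5201, -0.211, 0.1939]
tool_rot: [[0.25, 0.968, -0.001], [0.968, -0.25, 0.001], [0.001, -0.001, -1.0]]
ft_force: [-0.4, 1.4, 0.5]
opening: 0.0854
grip_force: 0.0
t 9.3833 pos [ 0.5201 -0.211   0.1939] F [-0.4   1.44  0.52] op 0.08543979030983626 g 0.0
[[0.2499, 0.9683, -0.0007], [0.9683, -0.2499, 0.0007], [0.0005, -0.0008, -1.0]] [-0.566  0.045  1.867  0.     1.231 -0.314]
side cover_edge [(0.97, [0.5153, 0.0911, 0.0481])]
side hole [(0.74, [0.5754, 0.1058, 0.0456]), (0.28, [0.5694, 0.084, 0.0017])]
side reset_pin_grip [(0.55, [0.5193, -0.2161, 0.0978])]
side controller [(0.85, [0.5695, 0.0835, 0.0012])]
red 170 [ 0.52007998 -0.21943307  0.09259435] [ 0.51190504 -0.22341349  0.05985027] [ 0.52617761 -0.21221697  0.12275393]
lid 1225 [0.56907908 0.07237172 0.04601715] ((568.9049682617188, 85.54177856445312), (146.37449645996094, 110.0252456665039), 81.66656494140625)
gripper min z 0.23711953674922057 0.2502302243261391 [ 0.45014884 -0.23604079  0.23711954] [ 0.59014279 -0.18605582  0.53689819]
top cover_edge [(0.66, [0.5084, 0.093, 0.0495])]
top hole [(0.72, [0.569, 0.1023, 0.0428])]
top reset_pin_grip []
top controller [(0.6, [0.5699, 0.0865, 0.0054])]
lid 2847 [0.56694871 0.08442517 0.04588597] ((567.7037963867188, 84.83116912841797), (140.3557891845703, 112.49176788330078), 81.47295379638672)
gripper min z 0.3955798011853475 0.4365990919230848 [ 0.45015322 -0.23602105  0.3955798 ] [ 0.58237876 -0.18604194  0.53853876]
```

The lid measures flat at z 0.046. Its centre is about (0.568,0.0845) with yaw about -8.4°, so the hole is near (0.571,0.104). The pin axis is at about (0.520,-0.213). Descending.

```bash
python3 -m inch '[[-1,-0.05,0,1,0,0,0],[-1,-0.05,0,2,0,0,0],[-1,-0.05,0,2.6,0,0,0],[-1,-0.05,0,3.0,0,0,0],[-1,-0.05,0,3.3,0,0,0],[-1,-0.05,0,3.5,0,0,0],[-1,-0.05,0,3.5,0,0,0]]'
python3 - <<'E'
from h import *
p=eyes.get_image("side"); cv2.imwrite("pics/side7.png",cv2.resize(p["pixels"][200:350,190:340],None,fx=4,fy=4))
E
```

```text
t: 10.57
position: [0.5188, -0.2143, 0.0529]
tool_rot: [[0.252, 0.968, -0.002], [0.968, -0.252, 0.001], [0.001, -0.002, -1.0]]
ft_force: [-0.3, 0.4, -0.4]
opening: 0.0853
grip_force: 0.0
```

View pics/side7.png

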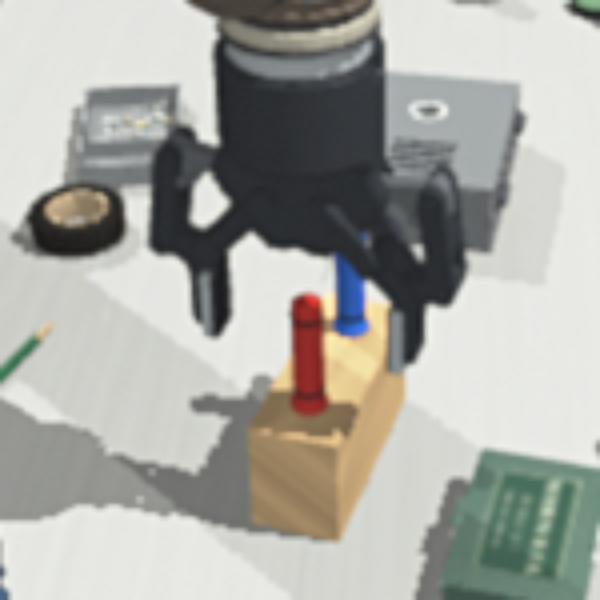

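The fingers straddle the red handle: tips at crop (210,330) and (405,365), pin at (308,350). I'll check by depth that they are level with the pin in y.

```bash
python3 - <<'E'
from h import *
p=eyes.get_image("side"); f,cx,cy=p["fx"],p["cx"],p["cy"]
for u,r in[(242,274),(242,279),(243,281),(290,280),(290,285),(290,289),(267,255),(262,252),(267,285)]:
    print(u,r,np.round(p["R"].T@(p["depth"][r,u]*np.array([(u-cx)/f,(r-cy)/f,1])-p["t"]),3))
E
```

```text
242 274 [ 0.474 -0.213  0.121]
242 279 [ 0.474 -0.216  0.111]
243 281 [ 0.475 -0.212  0.104]
290 280 [ 0.565 -0.237  0.128]
290 285 [ 0.565 -0.235  0.115]
290 289 [ 0.565 -0.237  0.108]
267 255 [ 0.523 -0.226  0.173]
262 252 [ 0.514 -0.224  0.178]
267 285 [ 0.521 -0.22   0.102]
```

The fingers are level with the pin, and the body is clear at z above 0.17. Closing and lifting straight up.

```bash
python3 -m inch '[[1,0,0,0,0,0,0],[1,0,0,0,0,0,0],[1,0,0,0,0,0,0],[1,0,0,0,0,0,0],[1,0,0,0,0,0,0],[1,0,0,0,0,0,0],[1,0,0,0,0,0,0],[1,0,0,0,0,0,0],[1,0,0,0,0,0,0],[1,0,0,0,0,0,0]]' && python3 -m inch '[[1,0,0,-0.3,0,0,0],[1,0,0,-0.7,0,0,0],[1,0,0,-1.2,0,0,0],[1,0,0,-1.7,0,0,0],[1,0,0,-2.2,0,0,0],[1,0,0,-2.6,0,0,0],[1,0,0,-2.6,0,0,0],[1,0,0,-2.6,0,0,0]]'
python3 - <<'E'
from h import *
o=state()
for k in range(2):
    p=eyes.get_image("side"); print(find(p,"reset_pin"),find(p,"reset_pin_grip"),find(p,"awl_grip"))
cv2.imwrite("pics/side8.png",cv2.resize(p["pixels"][180:330,190:340],None,fx=4,fy=4))
f,cx,cy=p["fx"],p["cx"],p["cy"]
for r in range(200,300,3):
  for u in range(255,280,1):
    b,g,rr=p["pixels"][r,u].astype(int)
    if rr>90 and g<60: print(u,r,np.round(p["R"].T@(p["depth"][r,u]*np.array([(u-cx)/f,(r-cy)/f,1])-p["t"]),3)); break
E
```

```text
t: 11.5
position: [0.5198, -0.2148, 0.0547]
tool_rot: [[0.252, 0.968, 0.0], [0.968, -0.252, -0.0], [-0.0, 0.0, -1.0]]
ft_force: [0.1, 0.2, 2.5]
opening: 0.0145
grip_force: 58.5
t: 12.17
position: [0.52, -0.215, 0.1595]
tool_rot: [[0.252, 0.968, 0.002], [0.968, -0.252, -0.001], [-0.001, 0.002, -1.0]]
ft_force: [-0.2, -0.9, -0.7]
opening: 0.0147
grip_force: 58.4
t 12.1667 pos [ 0.52   -0.215   0.1595] F [-0.17 -0.88 -0.72] op 0.014745810578249344 g 58.388280090875924
[[0.2519, 0.9677, 0.002], [0.9677, -0.2519, -0.0014], [-0.0008, 0.0023, -1.0]] [-0.572  0.078  1.897 -0.     1.164 -0.318]
[(0.7, [0.5682, 0.083, -0.0019]), (0.63, [0.5227, -0.1805, -0.0035])] [(0.82, [0.5183, -0.2165, 0.1968])] [(0.6, [0.5381, -0.1522, 0.0929])]
[(0.53, [0.5176, -0.2156, 0.11])] [(0.69, [0.5185, -0.2167, 0.1956]), (0.69, [0.5726, 0.1058, 0.0454])] [(0.48, [0.5374, -0.1534, 0.0922])]
262 227 [ 0.515 -0.215  0.224]
261 230 [ 0.513 -0.215  0.218]
263 233 [ 0.517 -0.219  0.214]
261 236 [ 0.513 -0.216  0.207]
261 239 [ 0.512 -0.214  0.199]
261 242 [ 0.512 -0.213  0.192]
261 245 [ 0.512 -0.216  0.188]
262 248 [ 0.514 -0.217  0.182]
262 251 [ 0.514 -0.217  0.176]
262 254 [ 0.513 -0.217  0.169]
262 257 [ 0.514 -0.22   0.165]
```

View pics/side8.png

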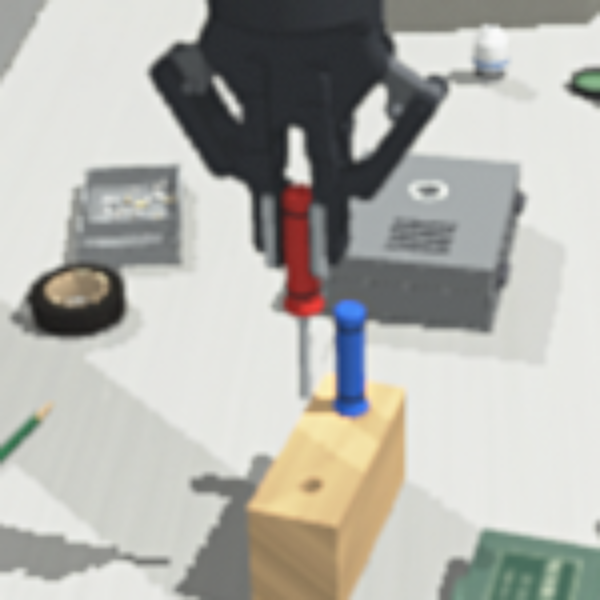

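The pin is held upright with its steel tip at crop (305,395), and the awl is undisturbed in the rack. I'll lift clear of the awl, move over the hole, and measure the ring and the tip.

```bash
python3 -m inch '[[1,0,0,-0.8,0,0,0],[1,0,0,-1.4,0,0,0],[1,0,0,-1.4,0,0,0],[1,1,-0.1,-1.4,0,0,0],[1,2,-0.2,-1.4,0,0,0],[1,3,-0.3,-1.4,0,0,0],[1,4,-0.4,-1.4,0,0,0],[1,5,-0.5,-1.4,0,0,0],[1,6,-0.6,-1.4,0,0,0],[1,7,-0.7,-1.4,0,0,0],[1,7.7,-0.76,-1.4,0,0,0],[1,8.04,-0.76,-1.2,0,0,0],[1,8.04,-0.76,-0.6,0,0,0],[1,8.04,-0.76,0,0,0,0],[1,8.04,-0.76,0.5,0,0,0],[1,8.04,-0.76,0.8,0,0,0],[1,8.04,-0.76,1,0,0,0],[1,8.04,-0.76,1,0,0,0],[1,8.04,-0.76,1,0,0,0]]'
python3 - <<'E'
from h import *
o=state()
p=eyes.get_image("side"); f,cx,cy=p["fx"],p["cx"],p["cy"]
print(find(p,"reset_pin"),find(p,"reset_pin_grip"),find(p,"hole"))
def px(X): c=p["R"]@np.array(X)+p["t"]; return f*c[0]/c[2]+cx,f*c[1]/c[2]+cy
def onz(u,r,z):
    d=p["R"].T@np.array([(u-cx)/f,(r-cy)/f,1]); C=-p["R"].T@p["t"]; return C+d*(z-C[2])/d[2]
u,r=map(int,px([.572,.104,.046])); u0,r0=u-25,r-30
crop=p["pixels"][r0:r0+45,u0:u0+50]; cv2.imwrite("pics/side9.png",cv2.resize(crop,None,fx=12,fy=12,interpolation=cv2.INTER_NEAREST))
print("crop origin",u0,r0,"hole px",px([.572,.104,.046]),"tip px",px([o["position"][0],o["position"][1],o["position"][2]-.0445]))
m=(crop.min(2)>195); rr,cc=np.nonzero(m); print("white",len(rr), cc.min()+u0,cc.max()+u0,rr.min()+r0,rr.max()+r0)
print("ring centre",onz((cc.min()+cc.max())/2+u0,(rr.min()+rr.max())/2+r0,.046))
E
```

```text
t: 14.15
position: [0.5715, 0.1038, 0.1185]
tool_rot: [[0.252, 0.968, 0.0], [0.968, -0.252, -0.0], [-0.0, 0.0, -1.0]]
ft_force: [0.4, -0.3, -1.0]
opening: 0.0147
grip_force: 58.5
t 14.15 pos [0.5715 0.1038 0.1185] F [ 0.38 -0.25 -1.05] op 0.014682687091114734 g 58.50565735716373
[[0.2525, 0.9676, 0.0002], [0.9676, -0.2525, -0.0001], [-0.0, 0.0002, -1.0]] [ 0.005  0.164  1.882 -0.     1.095  0.26 ]
[(0.74, [0.573, 0.102, 0.0717])] [(0.57, [0.5693, 0.1018, 0.1564]), (0.4, [0.5742, 0.1041, 0.0474])] [(0.7, [0.5742, 0.1031, 0.046]), (0.45, [0.5688, 0.0854, 0.0015])]
crop origin 272 197 hole px (np.float64(297.2338003386986), np.float64(227.3160840722176)) tip px (np.float64(297.1247329768901), np.float64(217.9422431061338))
white 1103 272 321 197 241
ring centre [0.56908133 0.15024005 0.046     ]
```

View pics/side9.png

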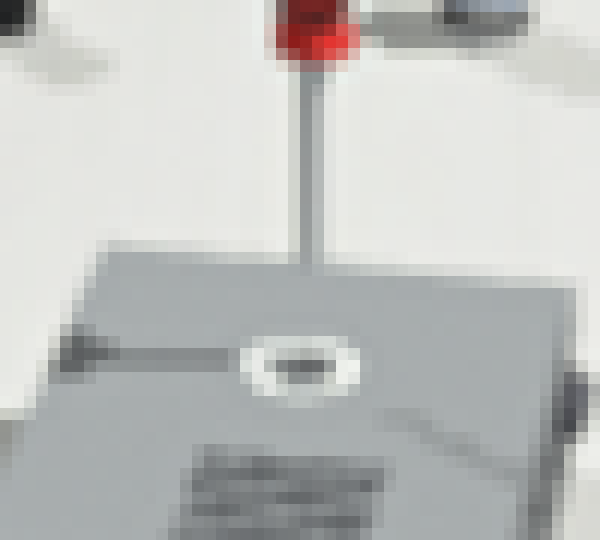

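The ring centre is at crop (300,367) and the tip end at (312,266), so the tip is about 2 mm too far in +x. I'll correct that and lower to just above the lid, then compare again.

```bash
python3 -m inch '[[1,0.02,-0.06,0.2,0,0,0],[1,0.02,-0.06,0.4,0,0,0],[1,0.02,-0.06,0.48,0,0,0],[1,0.02,-0.06,0.48,0,0,0],[1,0.02,-0.06,0.48,0,0,0]]'
python3 - <<'E'
from h import *
o=state()
p=eyes.get_image("side"); print(find(p,"reset_pin"))
f,cx,cy=p["fx"],p["cx"],p["cy"]
def px(X): c=p["R"]@np.array(X)+p["t"]; return np.round([f*c[0]/c[2]+cx,f*c[1]/c[2]+cy],1)
print("tip pred",px([*o["position"][:2],o["position"][2]-.0445]),"hole at tip height",px([.5703,.1045,o["position"][2]-.0445]))
cv2.imwrite("pics/side10.png",cv2.resize(p["pixels"][197:242,272:322],None,fx=12,fy=12,interpolation=cv2.INTER_NEAREST))
print(p["pixels"][210:234,294:302].mean(2).astype(int))
E
```

```text
t: 14.77
position: [0.5685, 0.1056, 0.0984]
tool_rot: [[0.252, 0.968, -0.001], [0.968, -0.252, 0.0], [-0.0, -0.001, -1.0]]
ft_force: [-0.4, -0.2, -1.1]
opening: 0.0147
grip_force: 58.5
t 14.7667 pos [0.5685 0.1056 0.0984] F [-0.39 -0.19 -1.07] op 0.014707457539359788 g 58.49315119441599
[[0.2519, 0.9678, -0.0014], [0.9678, -0.2519, 0.0], [-0.0003, -0.0013, -1.0]] [0.008 0.184 1.9   0.    1.059 0.263]
[(0.63, [0.5689, 0.103, 0.135]), (0.42, [0.5715, 0.1068, 0.0536])]
tip pred [296.  224.4] hole at tip height [296.6 224.6]
[[236 211 145 156 216 235 232 230]
 [234 211 150 171 222 233 231 230]
 [233 204 146 189 227 232 230 229]
 [233 200 140 195 230 232 230 229]
 [234 200 142 196 230 232 230 230]
 [234 200 143 196 229 232 230 230]
 [235 202 145 197 229 232 231 230]
 [234 202 146 197 230 233 232 232]
 [205 177 146 186 213 218 220 222]
 [171 154 146 170 180 180 184 188]
 [171 153 149 168 170 170 169 170]
 [172 154 151 168 171 170 171 170]
 [172 154 151 169 171 172 171 171]
 [170 153 149 167 168 170 170 171]
 [173 160 159 172 172 172 171 169]
 [209 213 211 205 213 215 198 173]
 [189 198 193 176 185 205 228 214]
 [161 132 115 100 105 154 237 239]
 [229 182 141 133 140 184 231 223]
 [224 207 191 188 185 197 194 167]
 [174 180 189 189 183 175 167 155]
 [170 170 171 172 170 171 170 166]
 [172 171 171 171 170 171 172 171]
 [173 173 174 173 173 173 173 172]]
```

View pics/side10.png

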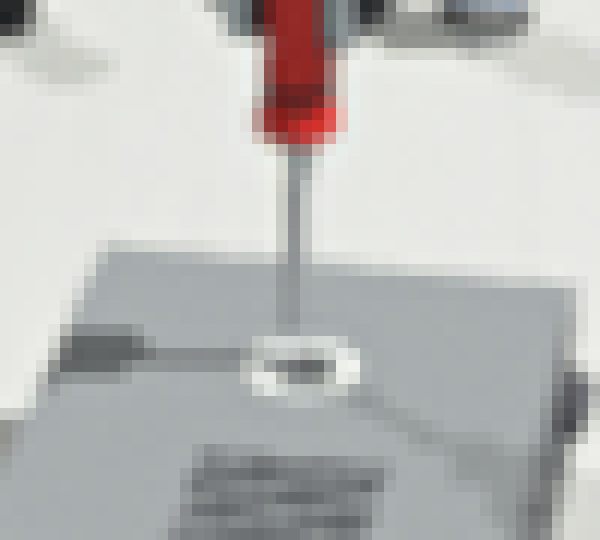

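The tip is now within about 2 mm of the hole: tip column about 296.0, hole about 296.7. I'll nudge +1.7 mm in x and go through the hole.

```bash
python3 -m inch '[[1,0.01,0.04,0.05,0,0,0],[1,0.01,0.04,0.2,0,0,0],[1,0.01,0.04,0.35,0,0,0],[1,0.01,0.04,0.5,0,0,0],[1,0.01,0.04,0.62,0,0,0],[1,0.01,0.04,0.68,0,0,0],[1,0.01,0.04,0.68,0,0,0]]'
```

```text
t: 15.45
position: [0.5699, 0.1056, 0.0707]
tool_rot: [[0.252, 0.968, -0.002], [0.968, -0.252, 0.0], [-0.001, -0.002, -1.0]]
ft_force: [0.4, -1.2, 0.1]
opening: 0.0145
grip_force: 58.5
```

The tip is inside the hole with no side force. Pressing in small steps.

```bash
python3 -m inch '[[1,0,0,0.06,0,0,0],[1,0,0,0.12,0,0,0],[1,0,0,0.16,0,0,0],[1,0,0,0.2,0,0,0],[1,0,0,0.2,0,0,0],[1,0,0,0.2,0,0,0]]'; python3 -m inch '[[1,0,0,0.03,0,0,0],[1,0,0,0.06,0,0,0],[1,0,0,0.06,0,0,0],[1,0,0,0.06,0,0,0]]'
```

```text
t: 15.95
position: [0.5711, 0.1055, 0.0645]
tool_rot: [[0.252, 0.968, 0.001], [0.968, -0.252, 0.0], [0.0, 0.001, -1.0]]
ft_force: [-0.5, 0.4, 2.5]
opening: 0.0146
grip_force: 58.8
t: 16.28
position: [0.5711, 0.1056, 0.062]
tool_rot: [[0.252, 0.968, 0.001], [0.968, -0.252, 0.0], [0.0, 0.001, -1.0]]
ft_force: [-0.7, -0.9, 3.7]
opening: 0.015
grip_force: 59.1
```

```bash
python3 -m inch '[[1,0,0,0.04,0,0,0],[1,0,0,0.08,0,0,0],[1,0,0,0.08,0,0,0],[1,0,0,0.08,0,0,0]]'; python3 -m inch '[[1,0,0,0.03,0,0,0],[1,0,0,0.06,0,0,0],[1,0,0,0.06,0,0,0],[1,0,0,0.06,0,0,0]]'
```

```text
t: 16.62
position: [0.5717, 0.1057, 0.0612]
tool_rot: [[0.252, 0.968, 0.001], [0.968, -0.252, 0.0], [0.0, 0.001, -1.0]]
ft_force: [-3.1, -0.2, 14.2]
opening: 0.0144
grip_force: 60.7
t: 16.95
position: [0.5722, 0.1058, 0.0608]
tool_rot: [[0.252, 0.968, 0.001], [0.968, -0.252, 0.0], [0.0, 0.001, -1.0]]
ft_force: [-6.7, -0.5, 22.0]
opening: 0.0145
grip_force: 62.2
```

The stop is hard at the expected tip height of about 0.0165. I'll ease off a little to a steady push and check it holds.

```bash
python3 -m inch '[[1,0,0,-0.04,0,0,0],[1,0,0,-0.04,0,0,0],[1,0,0,-0.04,0,0,0],[1,0,0,-0.04,0,0,0],[1,0,0,-0.04,0,0,0],[1,0,0,-0.04,0,0,0],[1,0,0,-0.04,0,0,0],[1,0,0,-0.04,0,0,0],[1,0,0,-0.04,0,0,0],[1,0,0,-0.04,0,0,0],[1,0,0,-0.04,0,0,0],[1,0,0,-0.04,0,0,0]]'
python3 - <<'E'
from h import *
p=eyes.get_image("side")
for n in("reset_pin","reset_pin_grip","cover_edge","awl_grip"): print(n,find(p,n))
E
```

```text
t: 17.95
position: [0.5718, 0.1057, 0.0611]
tool_rot: [[0.252, 0.968, 0.001], [0.968, -0.252, 0.0], [0.0, 0.001, -1.0]]
ft_force: [-5.1, 0.5, 16.0]
opening: 0.0142
grip_force: 60.9
reset_pin [(0.2, [0.5147, 0.0943, 0.0445])]
reset_pin_grip [(0.7, [0.5704, 0.1057, 0.0977])]
cover_edge [(0.81, [0.5145, 0.0958, 0.042])]
awl_grip [(0.68, [0.5392, -0.1535, 0.0918])]
```

The push is steady at 16 N. The pin's grip point is at z 0.098, which is what a fully pressed button gives. The cover is closed and the awl is in place.

```bash
python3 -c "
from bench import bot
print(bot.finish_job())"
```

```text
the job is handed in; nothing more can be done
None
```

I closed the cover, and the red reset pin, still gripped, is holding the button fully down through the hole at a steady 16 N; the awl is still standing in the rack, the arm stayed away from the objective and eyepiece, and the job is handed in at about 18 s.

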